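# Open a tight jam jar in the jar vice

## Robot

A 6-joint arm with a two-finger parallel gripper is mounted at the origin on a cart in front of the work surface, level with it; the furniture and walls round the work are solid. World frame = base frame: x ahead of the robot, y to its left, z up, the work surface at z = 0. Lengths are in m, angles in rad, forces in N, time in s.
With the tool pointing down it reaches from about 0.275 to 0.825 m from the base axis. Payload 4.9 kg.
Tool frame: the origin (TCP) lies midway between the tips of the shut fingers; the grasp point (between the pads) lies 19 mm behind it (bot.grip_depth is the distance from the TCP to the grasp point, in m); z points along the fingers, y is the line along which they close (so a half turn about z gives the same grasp; the last joint's range is limited). The gripper opens to 85 mm and grips with 20 to 120 N. Pads are 22 mm wide; open, the fingers measure 114 mm over their backs; the gripper's body (76 mm by 85 mm) begins 54 mm behind the grasp point. The pads swing forward as they close: fully open they stand 13 mm farther back than shut.
Start: joints at [1.01, 0.326, -0.193, 1.052, 0, 1.437], TCP at [0.228, 0.501, 0.231] pointing down, gripper open.
Joint ranges: [-2.65, 2.65], [-0.97, 1.79], [-1.3, 1.35], [-1.93, 2.1], [-1.47, 1.37], [-3.14, 3.14]. Speed limits (rad/s): [2.57, 2.57, 3.14, 3.14, 3.14, 3.14].

## Interface

Orientations are given as a unit quaternion [w, x, y, z].
In Python, from cell import bot gives the robot as it stands. Calls block until the motion is done:
- bot.move_pose(position, orientation): joint-space move of the TCP to a pose.
- bot.move_linear(position, speed=0.15, rotation=None, until_force=None): straight line of the TCP; rotation=None keeps the orientation; speed is the mean speed in m/s. With until_force (N) it stops when the force on the tool has changed by that much, and returns True; else False.
- bot.goto_joints(angles): joint-space move.
- bot.set_gripper(opening, grasp_force=None): opening from 0.0 (shut) to 1.0 (fully open); grasp_force is the grip in N (None keeps the last); returns when the fingers have stopped.
- bot.wait(seconds).
- bot.solve_ik(position, orientation): joint angles nearest the present ones, or None.
- bot.camera(name): name is "scene" or "top" or "wrist"; returns the picture (384x512x3 uint8, red, green, blue); there is no depth.
- bot.calibration(name): a dict with "mtx" (3x3 intrinsics, pixels), "extrinsics" (4x4, takes a point from world to camera coordinates); the wrist camera has in their place "hand_eye" (4x4, takes a point from camera to tool coordinates, whose origin is the TCP and whose axes are the flange's). Camera axes: x right, y down, z forward; pixel columns grow to the right and rows downward; lengths in m; the calibration is good to about 2 mm. A picture is of the moment at which its call begins: read the wrist's pose just before it. calibration takes no time and is no camera call.
A pose or a line that the arm cannot do raises bot.PlanningError and nothing moves.
- bot.close_job(): hands the job in; it is judged then, once.
Trained networks look in the newest picture that a camera, given by its name, has taken for a name from the list of things; names that differ only in an ending like _2 or _b are one class to them, and where a whole thing is asked for, a point or a joint stands for the part that bears it (a point fixed in the world has none). Each returns a list of dicts, best first, with "confidence" (0 to 1); they miss things now and then, are a little off and sometimes report something else, mostly with a low value. They report only what shows in the picture. A call takes as long as a camera call. They do not tell look-alikes from the thing itself.
- bot.search_frame(camera, thing): "bbox" ([left, top, width, height] in pixels, round what is visible of it).
Readings, each from a call of its own:
- bot.read_clock(): time.
- bot.read_joint_positions(): joint angles.
- bot.read_joint_vel(): joint speeds.
- bot.read_joint_efforts(): joint torques, N m.
- bot.read_position(): TCP position.
- bot.read_tool_rot(): TCP orientation.
- bot.read_ft_force(): force on the tool from outside, world axes, zero at the start.
- bot.read_moment(): the same for the moment, N m.
- bot.read_gripper_width(): opening from 0.0 (shut) to 1.0 (fully open).
- bot.read_finger_force(): force on a finger pad.
Only numpy, scipy, OpenCV 4.12 (cv2) and the standard library are available. Lean on these libraries where they do the work, as an engineer would, in place of code of your own. Each camera call takes 0.05 s, during which the arm holds its last target. There are 200 camera calls.

## Task

Open the jam jar: set it upright between the open jaws of the jar vice, swing the vice's red lever fully home so the rubber jaw grips the glass, then unscrew the tight gold cap anticlockwise until its threads let go, and finish holding the cap level, straight above the open mouth and just clear of the glass (about a finger's breadth), with the jar still gripped upright in the vice. The program ends while the gripper still holds the cap; do not put it down, and leave the other things on the counter alone.

Things in the scene. Friction and masses are not known exactly. Their poses are not given: they have to be found in the camera images.
- jam_jar: The jam jar: clear glass, dark red jam, paper label on its -x side, 0.36 kg (0.8 to 1.25 times that). Origin: centre of its underside, z up. Body 68 mm across up to 72 mm high, then a shoulder to a 41 mm neck, rim 100.5 mm above the underside. Starts upright on the worktop, cap tight. Unless the vice grips it, it turns with the cap.
- cap: The jam jar's gold cap, knurled skirt, 55 mm across, 16.5 mm high, 80 g. Origin: centre of its skirt's lower edge, z up; tight, this lies 90 mm above the jar's underside (cap's top at 106.5 mm) and 10.5 mm below the rim. Tight, its x axis is within 0.08 rad of the jar's x axis. Grasp it across its diameter from above.
- vice: One-handed jar vice, stuck to the worktop: sage-green base 205 x 122 mm, top 12 mm up. Origin on the worktop below the gripped jar's axis, z up. At -x a grey moving jaw with ribbed rubber pad (top at 60 mm), at +x a fixed rubber-faced V (top at 62 mm) that centres the jar. The V touches a jar at the origin; the open pad stands 48 mm from it (2 mm less if the lever starts at 0.2 rad).
- vice_seat (a point): Where the centre of the jar's underside lies once gripped: on the vice's base, 12 mm above the worktop, straight above the vice's origin.
- lever (a joint): Angle of the vice's red lever: 0 open (lever points along the vice's +y), 1.571 fully home (along the vice's -x), turning anticlockwise seen from above. It drives the moving jaw 18 mm towards the V; about 3 to 6 N at the knob moves it and it stays where it is left. It may start up to 0.2 rad from open.
- lever_knob (a point): Middle of the black upright round knob at the lever's end: 18 mm across, 29 mm tall (51 to 80 mm above the worktop), free to grasp from above or push sideways. It moves on a circle of 90 mm radius about lever_pivot.
- lever_pivot (a point): Point on the lever's upright axis, at the height of the knob's middle, 105 mm from the vice's origin on its -x side.
- jar_mouth (a point): Centre of the jar's rim, 100.5 mm above its underside.
- jaw_pad: The moving jaw's rubber pad, which presses the glass with about 8 to 18 N when the lever is home.
- mug: Bystander: cream mug, 82 x 116 x 98 mm; origin at its underside.
- squat_jar: Bystander: squat jar with a black lid and yellow contents, 65 mm across, 86 mm high. Not the jam jar. Origin at its underside.
- spice_jar: Bystander: spice jar with a green label and black top, 40 mm across, 105 mm high; origin at its underside.
- cap_top (a point): Centre of the cap's top. Three-lug twist-off thread: turn anticlockwise seen from above; it rises about 1 mm and needs 0.3 to 0.5 N m (a liner pushes it up with 19 N). Turned 1.15 rad (66 degrees) from the jar's x axis, its lugs are clear and it lifts straight off; near 1.5 rad they meet a stop: do not force it. Pulled while still engaged, it lifts the jar.
- vice_setdown (a point): Where to set the centre of the jar's underside down while the vice is open: on the base, 7 mm from vice_seat towards the pad, about 5 mm free all round. Closing the lever then pushes the jar into the V.
Not all that is in view belongs to the job. What is shaped like the cap but blue or pink is not meant.

How it is judged:
On the way, in this order (a step that is already met when the one before it is completed fails the run):
1. the capped jar stands upright on the vice's base between the open jaws (horizontal distance between jam_jar and vice_setdown below 0.014 m and z of jam_jar in the frame of vice_seat below 0.003 m and angle between jam_jar's own z axis and vertical below 0.08 rad and z of cap in the frame of jam_jar below 0.092 m and value of joint lever below 0.6 rad), for 0.2 s.
2. the lever is home and the jaw presses the glass (value of joint lever above 1.35 rad and contact force between jaw_pad and jam_jar above 4 N and z of cap in the frame of jam_jar below 0.092 m and angle between the x axis of cap and the x axis of jam_jar, either way round below 0.4 rad), for 0.2 s.
3. the cap is turned until its lugs leave the thread, while still on the jar (angle between the x axis of cap and the x axis of jam_jar, either way round above 1.05 rad and z of cap in the frame of jam_jar below 0.097 m and value of joint lever above 1.35 rad and contact force between jaw_pad and jam_jar above 4 N), for 0.1 s.
At the end, for the whole second after the job is handed in: The gripper holds the cap still and level (within 0.15 rad), its skirt 2 to 45 mm above the jar's rim and within 15 mm of its axis, not touching the jar; the jar stands upright on the vice's base within 10 mm of its seat, lever home (over 1.35 rad) and pad pressing the glass with over 4 N (z of cap in the frame of jar_mouth between 0.002 and 0.045 m and horizontal distance between cap and jar_mouth below 0.015 m and angle between cap's own z axis and vertical below 0.15 rad and contact force between the fingers and cap above 2 N and contact force between cap and jam_jar below 0.1 N and linear speed of cap below 0.02 m/s and value of joint lever above 1.35 rad and contact force between jaw_pad and jam_jar above 4 N and horizontal distance between jam_jar and vice_seat below 0.01 m and z of jam_jar in the frame of vice_seat below 0.004 m and angle between jam_jar's own z axis and vertical below 0.08 rad); the arm keeps its last pose, push and grip.
It fails at once if the jam jar is tipped over (angle between jam_jar's own z axis and vertical above 0.5 rad).
It fails at once if a bystander is pushed away (distance of any of mug, squat_jar, spice_jar from where it was at the start of the episode above 0.03 m).
It also fails if it takes over 58 s, if anything falls off the work surface, if the arm or the gripper's body presses on something with over 40 N, if the wrist force passes 120 N, or if a joint passes its speed limit or range.

## Working session

There is one attempt and no reset: what is moved stays moved. The work goes in short steps, each a Python script; the robot and the scene stay as the last script left them, time stands still between calls to the robot, and variables do not carry over. Pictures are saved under pics/ and viewed, at most 10 in all, crops included, and the job is handed in when it is done.

```bash
ls; mkdir -p pics; python3 - <<'E'
from cell import bot
import cv2,numpy as np
ims=[]
for n in("scene","top"):
    im=bot.camera(n); ims.append(im); cv2.imwrite(f"pics/{n}0.png",im[...,::-1])
    c=bot.calibration(n); print(n,np.round(c["mtx"],1).tolist(),np.round(c["extrinsics"],3).tolist())
    for t in("jam_jar","cap","vice","lever_knob","lever","jaw_pad","mug","squat_jar","spice_jar"):
        print(t,[(np.round(d["bbox"]).tolist(),round(d["confidence"],2)) for d in bot.search_frame(n,t)[:3]])
c=bot.calibration("wrist");print(np.round(c["mtx"],1).tolist(),np.round(c["hand_eye"],3).tolist())
print(bot.read_clock(),bot.read_tool_rot(),bot.read_position())
E
```

```text
pics
scene [[484.9, 0.0, 252.8], [0.0, 484.9, 192.5], [0.0, 0.0, 1.0]] [[0.319, -0.948, -0.002, -0.365], [-0.671, -0.224, -0.707, 0.359], [0.669, 0.227, -0.707, 1.271], [0.0, 0.0, 0.0, 1.0]]
jam_jar [([260.0, 207.0, 24.0, 25.0], 0.97)]
cap [([225.0, 225.0, 18.0, 16.0], 0.76), ([297.0, 224.0, 18.0, 15.0], 0.58), ([248.0, 242.0, 20.0, 19.0], 0.53)]
vice [([148.0, 152.0, 67.0, 57.0], 0.82)]
lever_knob [([158.0, 153.0, 24.0, 26.0], 0.59)]
lever [([157.0, 150.0, 22.0, 30.0], 0.74)]
jaw_pad [([146.0, 151.0, 70.0, 58.0], 0.44)]
mug [([345.0, 193.0, 28.0, 40.0], 0.68)]
squat_jar [([298.0, 171.0, 22.0, 30.0], 0.67)]
spice_jar [([250.0, 149.0, 12.0, 36.0], 0.72)]
top [[496.0, 0.0, 255.1], [0.0, 496.0, 192.8], [0.0, 0.0, 1.0]] [[0.007, -1.0, 0.012, -0.206], [-0.995, -0.009, -0.097, 0.515], [0.097, -0.011, -0.995, 1.335], [0.0, 0.0, 0.0, 1.0]]
jam_jar [([274.0, 206.0, 17.0, 16.0], 0.57), ([361.0, 147.0, 34.0, 46.0], 0.41)]
cap [([279.0, 196.0, 23.0, 22.0], 0.8), ([239.0, 226.0, 20.0, 16.0], 0.75), ([315.0, 197.0, 21.0, 22.0], 0.62)]
vice [([129.0, 145.0, 76.0, 68.0], 0.67)]
lever_knob [([137.0, 147.0, 10.0, 41.0], 0.94)]
lever [([138.0, 147.0, 9.0, 42.0], 0.89)]
jaw_pad [([157.0, 176.0, 7.0, 20.0], 0.43), ([137.0, 146.0, 11.0, 45.0], 0.41)]
mug [([358.0, 147.0, 38.0, 43.0], 0.56), ([157.0, 176.0, 7.0, 22.0], 0.47)]
squat_jar [([300.0, 127.0, 34.0, 33.0], 0.56)]
spice_jar [([242.0, 126.0, 13.0, 23.0], 0.72)]
[[306.8, 0.0, 254.8], [0.0, 306.8, 190.5], [0.0, 0.0, 1.0]] [[0.001, -0.949, -0.316, 0.081], [1.0, 0.001, 0.0, -0.0], [0.0, -0.316, 0.949, -0.142], [0.0, 0.0, 0.0, 1.0]]
1.0 [1.12982528e-05 2.11771520e-01 9.77319202e-01 1.01524291e-05] [0.22766204 0.50069183 0.23130287]
```

```bash
python3 - <<'E'
import cv2,numpy as np
a=cv2.imread("pics/scene0.png")[140:270,130:390];b=cv2.imread("pics/top0.png")[115:255,120:410]
a=cv2.resize(a,(720,360),interpolation=2)[:300*2];b=cv2.resize(b,None,fx=2.7,fy=2.7,interpolation=2)
cv2.imwrite("pics/a.png",cv2.resize(cv2.imread("pics/scene0.png")[140:270,130:390],None,fx=3,fy=3,interpolation=2)); cv2.imwrite("pics/b.png",b)
E
```

```text
(no output)
```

View pics/a.png

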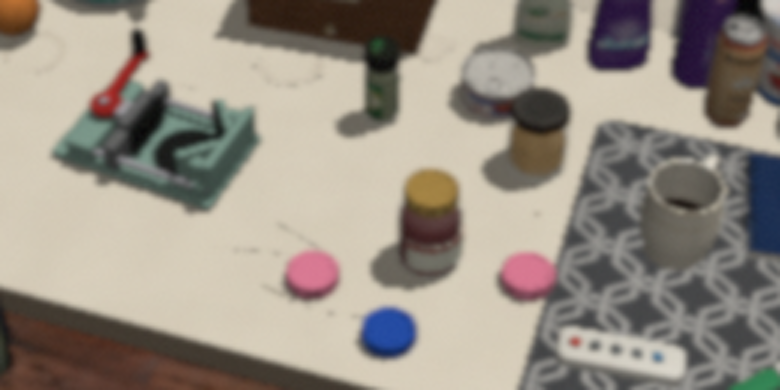

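View pics/b.png

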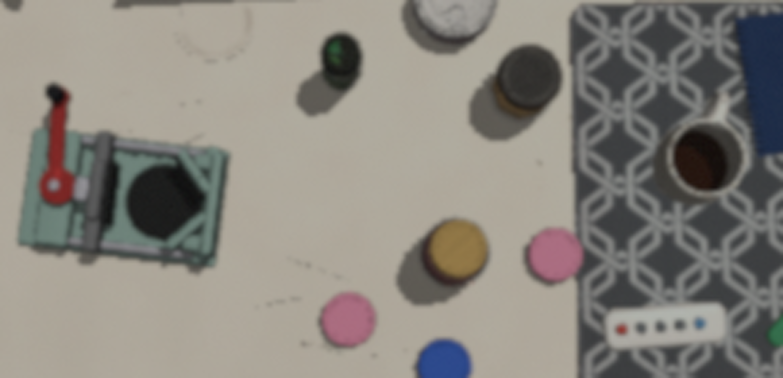

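The jam jar has its gold cap at about (289,208) in top and (274,202) in scene. The vice is at the left with its +x towards image right, the lever points up in the image with the knob at about (140,150) in top, and pink and blue decoy caps lie round the jar. Next I triangulate roughly and look with the wrist camera.

```bash
cat >h.py <<'E'
from cell import bot
import cv2,numpy as np,json
from scipy.spatial.transform import Rotation as R
def down(psi): # tool x axis at world yaw psi, z down
    q=R.from_matrix(np.array([[np.cos(psi),np.sin(psi),0],[np.sin(psi),-np.cos(psi),0],[0,0,-1]])).as_quat()
    return np.array([q[3],q[0],q[1],q[2]])
def mat(p,q):
    T=np.eye(4);T[:3,:3]=R.from_quat([q[1],q[2],q[3],q[0]]).as_matrix();T[:3,3]=p;return T
def P(name,T=None):
    c=bot.calibration(name)
    E=np.linalg.inv(T@c["hand_eye"]) if name=="wrist" else np.array(c["extrinsics"])
    return np.array(c["mtx"])@E[:3]
def shot(fn):
    T=mat(bot.read_position(),bot.read_tool_rot()); im=bot.camera("wrist")
    cv2.imwrite(f"pics/{fn}.png",im[...,::-1]); np.save(f"pics/{fn}.npy",P("wrist",T)); return im
def tri(obs):
    A=np.vstack([np.outer(uv,M[2])-M[:2] for M,uv in obs])
    return np.linalg.lstsq(A[:,:3],-A[:,3],rcond=None)[0]
def at_z(M,uv,z):
    A=np.outer(uv,M[2])-M[:2]
    return np.linalg.solve(A[:,:2],-A[:,3]-A[:,2]*z)
def proj(M,X):
    v=M@np.append(X,1);return v[:2]/v[2]
E
python3 - <<'E'
from h import *
S,Tp=P("scene"),P("top")
cap=tri([(S,(274,202.3)),(Tp,(289.3,207.6))]);print("cap",cap)
v=at_z(Tp,(181,189),.012);k=tri([(Tp,(140,149.5)),(S,(130+138/3,140+42/3))]);print("vice",v,"knob",k)
def go(p,psi):
    bot.move_pose(p,down(psi))
psi=np.arctan2(.414,-.91)
for i,(o,b) in enumerate([((0.02,0.03),v),((-0.06,-0.03),v),((0.03,0.03),cap),((-0.04,-0.03),cap)]):
    p=[b[0]+o[0],b[1]+o[1]+(0.05 if i<2 else 0),.25 if i<2 else .27]
    go(p,np.pi);shot(f"w{i}")
    for t in(("vice","lever_knob","lever","jaw_pad") if i<2 else("cap","jam_jar")):
        print(i,t,[(np.round(d["bbox"]).tolist(),round(d["confidence"],2)) for d in bot.search_frame("wrist",t)[:3]])
print(bot.read_clock(),bot.read_joint_positions())
cv2.imwrite("pics/w23.png",np.hstack([cv2.resize(cv2.imread(f"pics/w{i}.png"),(400,300)) for i in(2,3)]))
E
```

```text
cap [ 0.47176384 -0.2908828   0.11131807]
vice [0.52688892 0.00347912] knob [0.62718908 0.10620386 0.0670487 ]
0 vice [([130.0, 84.0, 185.0, 163.0], 0.71)]
0 lever_knob [([262.0, 141.0, 28.0, 105.0], 0.69)]
0 lever [([257.0, 142.0, 33.0, 104.0], 0.83)]
0 jaw_pad [([224.0, 122.0, 13.0, 57.0], 0.72)]
1 vice [([192.0, 146.0, 169.0, 157.0], 0.77)]
1 lever_knob [([312.0, 205.0, 25.0, 98.0], 0.97), ([186.0, 156.0, 173.0, 150.0], 0.69), ([98.0, 272.0, 18.0, 27.0], 0.65)]
1 lever [([309.0, 207.0, 28.0, 95.0], 0.74)]
1 jaw_pad [([275.0, 188.0, 14.0, 52.0], 0.79), ([309.0, 208.0, 30.0, 95.0], 0.61), ([191.0, 148.0, 169.0, 157.0], 0.3)]
2 cap [([295.0, 55.0, 49.0, 49.0], 0.96), ([215.0, 9.0, 48.0, 54.0], 0.87), ([198.0, 117.0, 54.0, 55.0], 0.8)]
2 jam_jar [([200.0, 105.0, 60.0, 58.0], 0.76), ([482.0, 156.0, 29.0, 52.0], 0.6)]
3 cap [([340.0, 114.0, 43.0, 45.0], 0.91), ([180.0, 165.0, 42.0, 41.0], 0.75), ([256.0, 183.0, 51.0, 51.0], 0.64)]
3 jam_jar [([250.0, 160.0, 59.0, 50.0], 0.86)]
5.75 [-7.74500067e-01  2.80915979e-01 -1.55170051e-01  1.13440393e+00
  3.16751274e-04 -7.76208028e-01]
```

View pics/w0.png

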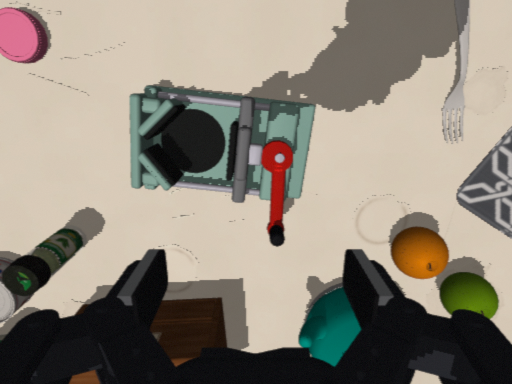

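View pics/w1.png

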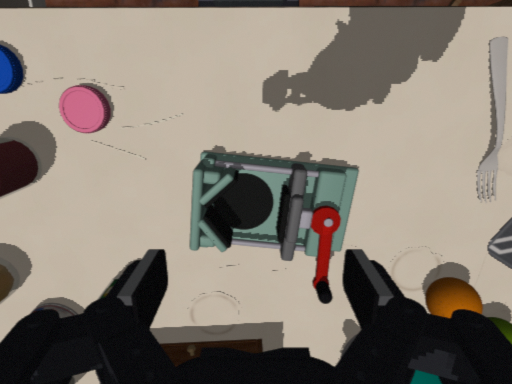

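View pics/w23.png

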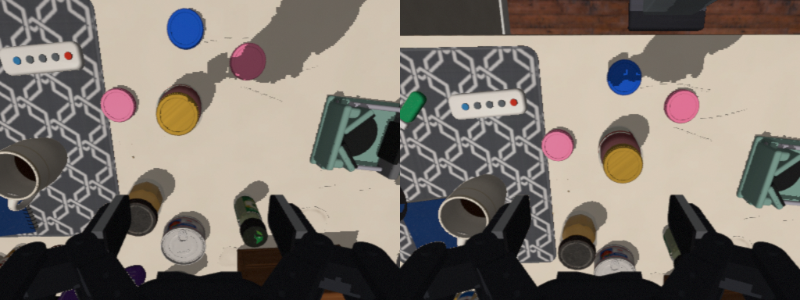

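The wrist views show the vice with its hub at w0 (280,158) and w1 (327,222). The knob top is at w0 (278,239) and w1 (324,296), and the disc is near w0 (194,141). The gold cap top is at about w2 (229,147) and w3 (284,212). I will now zoom in for precision.

```bash
python3 - <<'E'
from h import *
a=cv2.imread("pics/w0.png")[80:250,125:321];b=cv2.imread("pics/w1.png")[142:312,180:376]
cv2.imwrite("pics/z.png",np.hstack([cv2.resize(i,None,fx=2,fy=2,interpolation=cv2.INTER_CUBIC) for i in(a,b)]))
M=[np.load(f"pics/w{i}.npy") for i in range(4)]
def red(i,lo,hi,box):
    im=cv2.imread(f"pics/w{i}.png");h=cv2.cvtColor(im,cv2.COLOR_BGR2HSV);m=cv2.inRange(h,lo,hi)
    k=np.zeros_like(m);x,y,w,hh=box;k[y:y+hh,x:x+w]=m[y:y+hh,x:x+w];return k
for i,b in((2,(195,100,70,80)),(3,(245,150,70,90))):
    m=red(i,(15,120,90),(32,255,255),b);c=max(cv2.findContours(m,0,1)[0],key=cv2.contourArea)
    print("gold",i,cv2.fitEllipse(c),cv2.minEnclosingCircle(c),cv2.boundingRect(c))
print("hub",tri([(M[0],(280,158)),(M[1],(327.5,222.5))]))
print("knobtop",tri([(M[0],(278,239)),(M[1],(324,296))]))
for n,u,w in(("disc",(194,141),(245,201)),("cRt",(314,104),(356,169)),("cRb",(300,198),(340,252))):
    print(n,tri([(M[0],u),(M[1],w)]),at_z(M[0],u,.012),at_z(M[1],w,.012))
print("cap",tri([(M[2],(229,147)),(M[3],(284,212))]),at_z(M[2],(229,147),.1065),at_z(M[3],(284,212),.1065))
E
```

```text
gold 2 ((226.35015869140625, 146.04470825195312), (51.077545166015625, 54.33265686035156), 130.33897399902344) ((226.6820526123047, 145.27633666992188), 27.723432540893555) (200, 119, 55, 54)
gold 3 ((285.0468444824219, 210.54385375976562), (45.35334777832031, 49.617740631103516), 80.809326171875) ((284.90087890625, 209.23013305664062), 25.257719039916992) (260, 187, 51, 47)
hub [0.54061824 0.11231178 0.0495616 ]
knobtop [0.63432158 0.11114614 0.06664148]
disc [0.5264213  0.00975725 0.01464248] [0.52724041 0.0087496 ] [0.52699313 0.01013034]
cRt [0.48354655 0.15432798 0.00893538] [0.4828086  0.15469019] [0.48339161 0.15238699]
cRb [0.60247265 0.14301271 0.01234001] [0.60206285 0.14372784] [0.60323359 0.14248259]
cap [ 0.47856566 -0.28750961  0.09850735] [ 0.47608351 -0.28559748] [ 0.47635977 -0.28950921]
```

View pics/z.png

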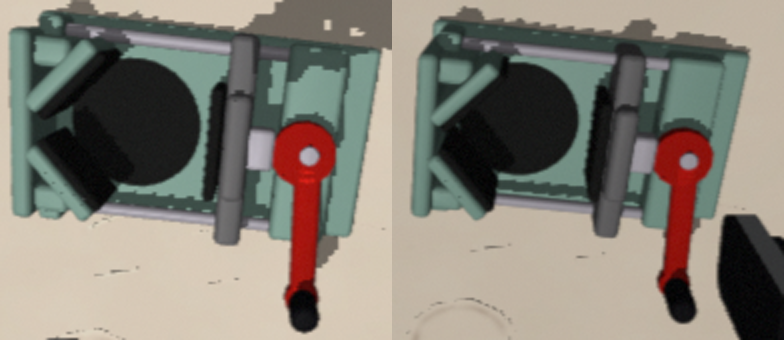

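```bash
cat >>h.py <<'E'
from scipy.optimize import least_squares
th=np.linspace(0,2*np.pi,72)
def capfit(views,x0):
    """views: (P, bbox) of gold blob; fits centre of cap top"""
    def f(X):
        r=[]
        for M,(l,t,w,h) in views:
            pts=np.array([proj(M,X+[.0275*np.cos(a),.0275*np.sin(a),-d]) for d in(0,.0165) for a in th])
            lo,hi=pts.min(0),pts.max(0); r+=[lo[0]-l,lo[1]-t,hi[0]-l-w,hi[1]-t-h]
        return r
    s=least_squares(f,x0,loss="soft_l1");return s.x,np.round(f(s.x),1)
def goldbox(im,near):
    m=cv2.inRange(cv2.cvtColor(im,cv2.COLOR_RGB2HSV),(14,100,60),(34,255,255))
    cs=[c for c in cv2.findContours(m,0,1)[0] if cv2.contourArea(c)>80]
    return cv2.boundingRect(min(cs,key=lambda c:np.hypot(*(cv2.minEnclosingCircle(c)[0]-np.array(near)))))
E
python3 - <<'E'
from h import *
M=[np.load(f"pics/w{i}.npy") for i in range(4)]
v=[(M[i],goldbox(cv2.imread(f"pics/w{i}.png")[...,::-1],n)) for i,n in((2,(228,146)),(3,(284,210)))]
v2=v+[(P("top"),goldbox(cv2.imread("pics/top0.png")[...,::-1],(289,208)))]
for q in(v,v2):
    print([b for _,b in q],*capfit(q,np.array([.476,-.287,.1065])))
hub=tri([(M[0],(279.5,158)),(M[1],(328,222.5))]);kn=tri([(M[0],(277.5,238)),(M[1],(326,295.5))])
disc=tri([(M[0],(193.3,140.5)),(M[1],(243,201))])
print("hub",hub,"knob",kn,"disc",disc)
for i,o,s in((0,(125,80),[((75,35),(230,50)),((105,208),(270,225))]),(1,(180-196,142),[((500,43),(615,56)),((500,200),(600,209))])):
    for a,b in s:
        d=at_z(M[i],np.array(b)/2+o,.03)-at_z(M[i],np.array(a)/2+o,.03);print("rod ang",np.degrees(np.arctan2(d[0],d[1])))
E
```

```text
[(200, 118, 55, 56), (259, 184, 52, 51)] [ 0.47711185 -0.28762413  0.10505172] [-0.2  0.3 -0.6  0.1  0.9 -0.6  0.1  0.1]
[(200, 118, 55, 56), (259, 184, 52, 51), (279, 197, 21, 21)] [ 0.47652337 -0.28784251  0.10641265] [-0.7 -0.1 -0.8 -0.1  0.8 -0.8  0.1  0.2 -1.3 -2.1 -0.6 -1.4]
hub [0.53979175 0.1119151  0.05204726] knob [0.62810007 0.11062766 0.07480226] disc [0.52679005 0.00770352 0.01204426]
rod ang 5.2413163186666765
rod ang 6.106539350357585
rod ang 6.625096610239491
rod ang 5.753028445460442
```

```bash
python3 - <<'E'
from h import *
c=np.array([.4768,-.2877]);z=.079
bot.move_pose([*c,.17],down(np.pi/2)); 
bot.move_linear([*c,z],speed=.12,until_force=8)
bot.set_gripper(0.0,25);print(bot.read_gripper_width(),bot.read_ft_force(),bot.read_position())
bot.set_gripper(1.0)
bot.move_linear([*c,z+.05],speed=.15)
bot.move_pose([*c,z+.05],down(np.pi))
bot.move_linear([*c,z],speed=.12,until_force=8)
bot.set_gripper(0.0,80);print(bot.read_gripper_width(),bot.read_ft_force(),bot.read_position())
bot.move_linear([*c,z+.12],speed=.12);print("lift",bot.read_ft_force(),bot.read_gripper_width(),bot.read_finger_force(),bot.read_clock())
s=np.array([.5287,.0147])
bot.move_pose([*s,z+.12],down(np.pi));print(bot.read_joint_positions(),bot.read_clock())
im=bot.camera("scene");cv2.imwrite("pics/s1.png",cv2.resize(im[60:260,80:346],None,fx=3,fy=3)[...,::-1])
E
```

```text
0.6347341282085244 [-0.98280799  0.6897123   5.74065671] [ 0.47706084 -0.28811682  0.07988503]
0.6236213908359841 [-2.10772753  0.39238316  5.15586051] [ 0.47740136 -0.28812309  0.08048792]
lift [ 0.35871405  0.76181292 -3.93338441] 0.6240397892119212 84.28425411722856 12.9583
[-1.13145408e-01  3.12179992e-01 -2.99363645e-01  9.59123021e-01
 -7.60299416e-04 -1.12130763e-01] 14.1333
```

View pics/s1.png

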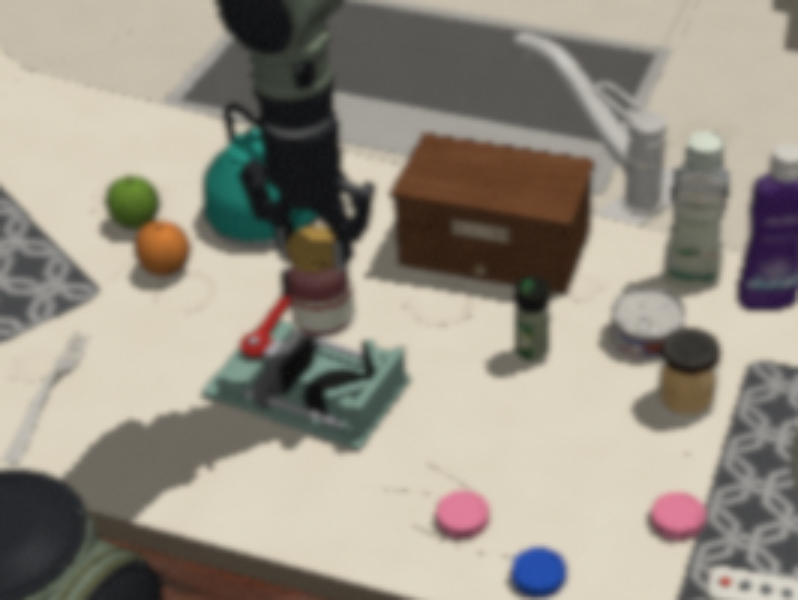

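The picture shows the jar hanging upright above the vice in the gripper. I lower it now.

```bash
python3 - <<'E'
from h import *
s=np.array([.5287,.0147])
bot.move_linear([*s,.115],speed=.12)
print(bot.move_linear([*s,.088],speed=.03,until_force=6),bot.read_position(),bot.read_ft_force())
bot.set_gripper(1.0);bot.wait(.1);print(bot.read_ft_force(),bot.read_position())
bot.move_linear([*s,.20],speed=.2)
bot.move_pose([s[0]+.0,s[1]+.03,.27],down(np.pi))
im=shot("w5");print(bot.read_clock());M=np.load("pics/w5.npy")
b=goldbox(im,proj(M,np.array([*s,.1185])));print(b)
x,r=capfit([(M,b)]*1,np.array([*s,.1185]));print(x,r)
cv2.imwrite("pics/w5v.png",cv2.resize(im[100:330,130:400],None,fx=2.5,fy=2.5)[...,::-1])
E
```

```text
True [0.52830764 0.01478674 0.0924816 ] [-0.70101373  0.43073723  4.405435  ]
[0.47475595 0.10655134 0.1556856 ] [0.52701017 0.01492352 0.0912313 ]
17.4167
(196, 143, 58, 56)
[0.52564106 0.01583382 0.12241993] [ 0.7 -0.7 -0.8  0.7]
```

View pics/w5v.png

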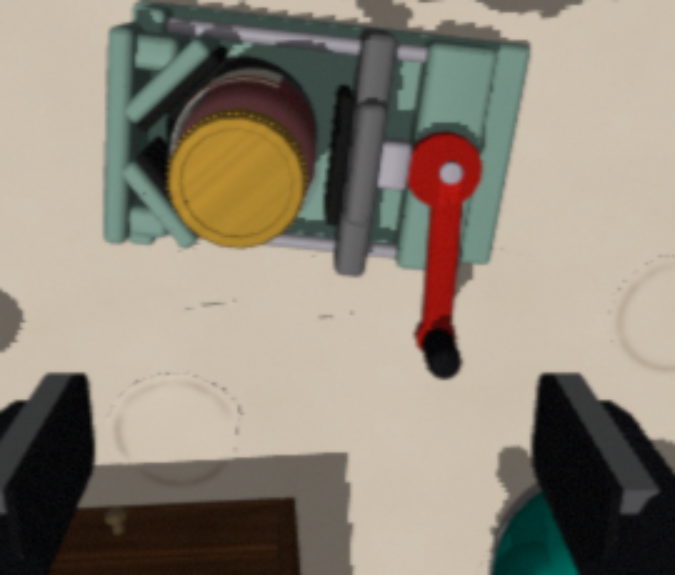

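```bash
python3 - <<'E'
from h import *
M=[np.load(f"pics/w{i}.npy") for i in (0,1,5)]
print("hub",at_z(M[2],(310.8,168.8),.052),tri([(M[0],(279.5,158)),(M[1],(328,222.5)),(M[2],(310.8,168.8))]))
print("knob",at_z(M[2],(307.6,244.8),.08),tri([(M[0],(277.5,238)),(M[1],(326,295.5)),(M[2],(307.6,244.8))]))
print("box corner",tri([(M[0],(222,298)),(M[1],(262,343)),(M[2],(248,299))]))
S=P("scene");print("kettle foot",at_z(S,(161.7,140),0))
for e in((530,520),):print([at_z(M[2],np.array(e)/2.5+[130,100],z) for z in(.0,.05,.1,.15)])
for psi in(np.radians(219),np.radians(39)):print(bot.solve_ik([.629,.111,.06],down(psi)),bot.solve_ik([.549,.2014,.06],down(psi)))
E
```

```text
hub [0.53904473 0.11249953] [0.53922075 0.11192899 0.05307164]
knob [0.62657942 0.1089692 ] [0.62948074 0.1106919  0.07323902]
box corner [0.74988241 0.03550775 0.02456358]
kettle foot [0.75388735 0.23081623]
[array([0.78437677, 0.18651483]), array([0.74341509, 0.16932464]), array([0.70245341, 0.15213445]), array([0.66149174, 0.13494427])]
[ 0.05918502  0.63613278 -0.15677078  0.77789277  0.         -0.62149339] [ 0.22541051  0.55225284 -0.31607073  0.70247275  0.         -0.4552679 ]
[ 0.05918502  0.63613278 -0.15677078  0.77789277  0.          2.52009927] [ 0.22541051  0.55225284 -0.31607073  0.70247275  0.          2.68632475]
```

```bash
python3 - <<'E'
from h import *
h=np.array([.5393,.1120]);K=lambda d:h+.09*np.array([np.cos(np.radians(d)),np.sin(np.radians(d))])
o=down(np.radians(219));z=.053
bot.set_gripper(.55)
bot.move_pose([*K(-.8),.15],o)
print(bot.move_linear([*K(-.8),z],speed=.1,until_force=8))
bot.set_gripper(0.,40);print(bot.read_gripper_width(),bot.read_ft_force(),bot.read_position())
for d in(14,28,42,56,70,80):
    bot.move_linear([*K(d),z],speed=.08);print(d,bot.read_ft_force().round(1),bot.read_position().round(4))
print(bot.move_linear([*K(86),z],speed=.03,until_force=18),bot.read_ft_force().round(1),bot.read_position().round(4),bot.read_gripper_width(),bot.read_clock())
E
```

```text
False
0.19331662070257138 [ 1.55291553 -0.72478032  3.54542961] [0.63030422 0.11057228 0.05384231]
14 [ 6.4 -1.1  0.9] [0.6295 0.1338 0.0539]
28 [10.1  1.  -4.1] [0.6234 0.1552 0.0541]
42 [ 9.7  4.5 -3. ] [0.6106 0.1743 0.0542]
56 [5.6 2.4 0.5] [0.5927 0.1883 0.0542]
70 [5.3 0.6 1.6] [0.5729 0.1976 0.0542]
80 [4.3 0.4 2.1] [0.5577 0.2014 0.0543]
False [ 8.6 -1.2 -1.5] [0.5502 0.202  0.0544] 0.19182269111946232 23.05
```

```bash
python3 - <<'E'
from h import *
h=np.array([.5393,.1120]);K=lambda d:h+.09*np.array([np.cos(np.radians(d)),np.sin(np.radians(d))])
print(bot.move_linear([*K(89),.053],speed=.03,until_force=8),bot.read_ft_force().round(1),bot.read_position().round(4))
p=bot.read_position()
bot.set_gripper(.55);bot.move_linear([p[0],p[1],.15],speed=.15);bot.set_gripper(1.)
V=[];n=np.array([.528,.0077,.1185])
for i,o in enumerate([(.0,.03),(-.05,-.03)]):
    bot.move_pose([n[0]+o[0],n[1]+o[1],.27],down(np.pi));im=shot(f"w{6+i}");M=np.load(f"pics/w{6+i}.npy")
    V.append((M,goldbox(im,proj(M,n))))
    if i==0:cv2.imwrite("pics/w6v.png",cv2.resize(im[80:310,130:400],None,fx=2.5,fy=2.5)[...,::-1])
print([b for _,b in V],*capfit(V,n),bot.read_clock())
E
```

```text
True [ 3.8 -0.6 -1.6] [0.5505 0.202  0.0544]
[(197, 144, 58, 56), (257, 194, 54, 50)] [0.52727551 0.008984   0.11777628] [ 0.6 -0.1 -1.8  0.4  0.8 -2.7 -0.3  0.9] 26.25
```

View pics/w6v.png

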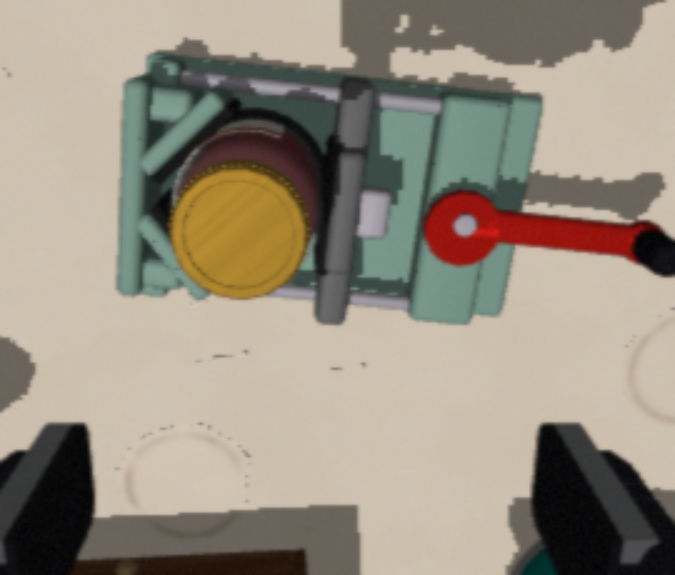

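The lever is home, parallel to the rods, and the jar sits in the V. Now I grip the cap and turn it in steps.

```bash
python3 - <<'E'
from h import *
c=np.array([.5277,.0083]);p0=np.pi-.6;z=.0935
bot.move_pose([*c,.17],down(p0))
print(bot.move_linear([*c,z],speed=.12,until_force=8),bot.read_ft_force().round(1))
bot.set_gripper(0.,110);print(bot.read_gripper_width(),bot.read_ft_force().round(1),bot.read_position().round(4),bot.read_moment().round(2))
q=bot.read_position();
for i,a in enumerate((.33,.66,1.0,1.3)):
    bot.move_pose([q[0],q[1],z+.0003*(i+1)],down(p0+a))
    r=mat([0]*3,bot.read_tool_rot())
    print(a,bot.read_ft_force().round(1),bot.read_moment().round(2),bot.read_position().round(4),round(np.arctan2(r[1,0],r[0,0])%(2*np.pi)-p0,3))
bot.wait(.2);print(bot.read_gripper_width(),bot.read_ft_force().round(1),bot.read_clock())
E
```

```text
False [0.3 0.2 0.9]
0.6142687335400613 [-2.1 -0.5  9.1] [0.5283 0.0079 0.0951] [-0.18  0.65 -0.02]
0.33 [-0.8 -0.1  8. ] [-0.14  0.23  0.31] [0.5296 0.0078 0.0954] 0.331
0.66 [-0.5  2.1  6.3] [0.25 0.12 0.29] [0.5297 0.0084 0.0957] 0.662
1.0 [-1.4  2.6 11.2] [0.45 0.37 0.21] [0.5296 0.0087 0.0964] 1.001
1.3 [-3.1  4.2 12.7] [0.64 0.69 0.2 ] [0.5292 0.009  0.0968] 1.302
0.6162145739143204 [-3.   3.3 12.6] 29.9833
```

```bash
python3 - <<'E'
from h import *
q=bot.read_position();
for dz in(.001,.003,.005,.008):
    bot.move_linear([q[0],q[1],.0947+dz],speed=.02);f=bot.read_ft_force()
    print(dz,f.round(1),bot.read_position().round(4))
    if f[2]<-2.5:break
print(bot.read_clock(),bot.read_moment().round(2))
im=bot.camera("scene");cv2.imwrite("pics/s2.png",cv2.resize(im[130:240,120:260],None,fx=5,fy=5,interpolation=2)[...,::-1])
E
```

```text
0.001 [-5.2  0.7 12.4] [0.5293 0.009  0.0974]
0.003 [-0.2  0.2  0.4] [0.5291 0.0091 0.0978]
0.005 [-0.4  0.5  0.2] [0.5291 0.009  0.0996]
0.008 [-0.5  0.6  0.5] [0.5292 0.009  0.1028]
31.0333 [ 0.16  0.27 -0.06]
```

```bash
python3 - <<'E'
from h import *
q=bot.read_position()
bot.move_linear([.5283,.0079,.123],speed=.04);bot.wait(.3)
print(bot.read_position().round(4),bot.read_ft_force().round(1),bot.read_gripper_width(),bot.read_finger_force(),bot.read_clock())
im=bot.camera("scene");w=shot("w8")
cv2.imwrite("pics/s2.png",np.hstack([cv2.resize(im[130:220,140:230],(400,400),interpolation=2),cv2.resize(w[140:340,156:356],(400,400))])[...,::-1])
E
```

```text
[0.5281 0.0079 0.1228] [ 0.4  0.7 -0.1] 0.6149297365155082 114.99385996721685 32.0417
```

View pics/s2.png

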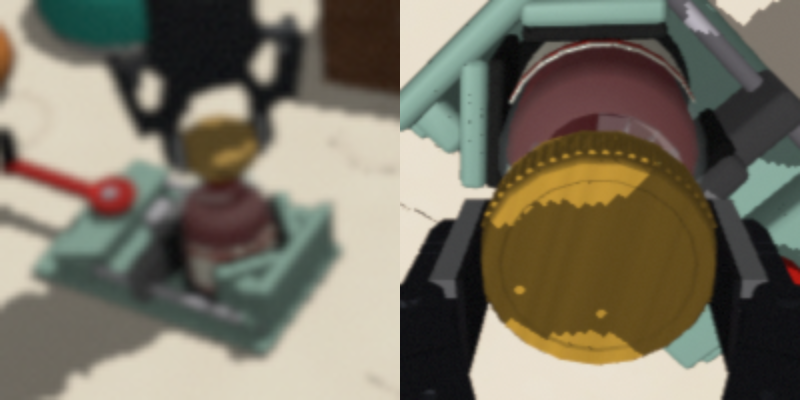

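The cap is held level above the jar, and the jar is still standing in the vice with the lever home. I hand the job in.

```bash
python3 -c "
from cell import bot
print(bot.close_job())"
```

```text
the job is handed in; nothing more can be done
None
```

The job is handed in at about 32 s: the jar is gripped upright in the vice with the lever home, and the gripper holds the unscrewed cap level about 16 mm above the rim; the hand-in call returned no verdict, so I don't know how it was judged.

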